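# Free the hidden catch of the tilting bin and pull it open

## Robot

A 6-joint arm with a two-finger parallel gripper is mounted at the origin on the work surface. World frame = base frame: x ahead of the robot, y to its left, z up, the work surface at z = 0. Lengths are in m, angles in rad, forces in N, time in s.
With the tool pointing down it reaches from about 0.35 to 0.85 m from the base axis. Payload 8.1 kg.
Tool frame: the origin (TCP) lies at the very end of the fingers, on their centre line; the grasp point (between the pads) lies robot.tcp_to_grasp behind it (robot.tcp_to_grasp is the distance from the TCP to the grasp point, in m); z points along the fingers, y is the line along which they close (so a half turn about z gives the same grasp; the last joint's range is limited). The gripper opens to 93 mm and grips with 3 to 60 N. Pads are 15 mm wide; open, the fingers measure 128 mm over their backs; the gripper's body (75 mm by 188 mm) begins 65 mm behind the grasp point.
Start: joints at [1.026, 0.13, 1.488, -0, 1.523, -0.085], TCP at [0.266, 0.538, 0.219] pointing down, gripper open.
Joint ranges: [-2.96, 2.96], [-0.89, 2.26], [0.02, 2.5], [-1.34, 4.48], [0, 2.73], [-2.66, 2.66]. Speed limits (rad/s): [2.39, 2.39, 2.79, 3.14, 3.14, 3.14].

## Interface

Orientations are given as a rotation vector (axis times angle).
In Python, from plant import robot gives the robot as it stands. The module is installed in compiled form; this text tells all that it offers.
- The arm moves only by the shell command python3 -m pendant 'ROWS' [FORCE]. ROWS is JSON, a list that holds one entry, the list of rows, each a list of 5 numbers: the opening, from 0 (shut) to 1 (fully open), then the shift along the tool's x, y, z in cm, then the turn about the tool's z in degrees. In form: [[[fingers, x, y, z, roll], ...]]. A call has 1 to 8 rows; each row shifts and turns the commanded pose from where the row before left it, along the tool's axes as they then stand; what a row does not reach is not made up. A row lasts 1/10 s, in which the tool goes at most 50 mm and 8.59 degrees, less where a joint would pass 70% of its speed; a pose out of reach is approached as far as the arm can. A call is refused whole if a number of a shift passes 5 or a number of a turn 8.59, either way. A call with a gripper value outside its range is refused whole. The fingers move at their own pace and stop on an object; FORCE is the grip in N (left out, the last holds). Time passes only in rows, so rows that do not move let the fingers close. It gives the time, the measured TCP pose, the force, the opening and the grip force at its end, in the units of the state.
- robot.read_state(): the state, without advancing time (a new reading comes with each control period).
- robot.read_camera(name): name is "scene" or "top" or "wrist"; returns a dict with "img" (420x560x3 uint8, blue, green, red), "K" (3x3 intrinsics, pixels), "k1" (the pictures are not rectified: a ray, as slopes to the right and down, at radius r is drawn at 1 + k1 r^2 times it, then the intrinsics apply), "pose" (4x4, takes a point from camera to world coordinates). Camera axes: x right, y up, looking along -z (the intrinsics and any distortion apply to the point x, -y, -z); pixel columns grow to the right and rows downward; lengths in m; the calibration is good to about 2 mm. A picture is of the moment at which its call begins. There is no depth.
- robot.close_job(): hands the job in; it is judged then, once.
The state is a dict: "t": time; "q": joint angles; "dq": joint speeds; "joint_torque": joint torques, N m; "tool_pos": TCP position; "orientation": TCP orientation; "force": force on the tool from outside, world axes, zero at the start; "wrist_torque": the same for the moment, N m; "opening": finger opening in m; "gripper_force": force on a finger pad.
Only numpy, scipy, OpenCV 4.12 (cv2) and the standard library are available. Lean on these libraries where they do the work, as an engineer would, in place of code of your own. Each camera call takes 0.05 s, during which the arm holds its last target. There are 200 camera calls.

## Task

Open the tin waste bin under the record cleaning machine: draw the white lifter from its blue dock by the end that sticks out, stand it on the cork mat, let go, and take it again farther back, so that the hand will clear the machine. Put its front lip down the gap behind the bin's top edge, feel for the hidden catch, press it down and, keeping it pressed, pull the bin fully open with the lifter, without forcing anything. Then stand the lifter upright in the middle of the mat again, and leave the other things where they are.

Things in the scene. Friction and masses are not known exactly. Their poses are not given: they have to be found in the camera images.
- lifter_mid (a point): White nylon record lifter, loose, 0.1 to 0.16 kg: a bar 160 x 18 x 18 mm with a flat lip hanging down at each end (inverted U, 86 mm high). This point is the bar's centre; x runs along the bar to the front lip, z up. It stands steadily on its lips. Grip the bar across, from above, and firmly: pressing with the lip twists it in the grip. A blue dot on each side marks the back half.
- lifter_tip (a point): Middle of the bottom edge of the lifter's front lip, 77 mm ahead of lifter_mid and 77 mm below it, same axes. Both lips are 6 mm thick along the bar, 40 mm wide across it and reach 68 mm below the bar; their bottom edges are level.
- lifter_foot (a point): Point midway between the lips at the level of their bottom edges, 77 mm straight below lifter_mid; same axes.
- dock: Fixed blue plastic tunnel 145 long, 76 wide, 104 mm high, closed on top and at the back; inside 64 wide, 98 high. Origin on the table at the middle of its open mouth; x points out of the mouth, away from the robot. At the start the lifter stands inside with only its front lip and 34 mm of the bar's length sticking out; it is drawn out along +x.
- mat: Fixed cork mat 220 x 130 x 3 mm; origin at the centre of its underside, x along its length, roughly away from the robot. Mat and dock stand on opposite sides of the bin, either way round.
- station: Fixed grey plywood deck 330 mm wide (y), 240 deep, top 170 mm high, with a black record cleaning machine on it (front face 23 mm behind this origin, top 300 mm high) and the tin bin beneath its front edge. Origin on the table below the inner face of the closed bin's front panel, middle of the width; x points away from the robot, into the deck.
- gap_mouth (a point): Middle of the mouth of the gap between the bin's closed front panel and the deck's front edge; axes as station. The gap is 22 mm wide (x), 280 mm long (y), open upwards; the point is 165 mm above the table, level with the panel's top edge. Away from the catch the gap is free to 100 mm below its mouth.
- bin_edge (a point): Middle of the inner top edge of the bin's tin front panel (286 mm wide, 8 mm thick), 155 mm above the hinge; turns with the bin. HIDDEN CATCH: a dark spring tongue 30 mm wide (y) fills the gap from front to back, its top 35 mm below this edge. Its middle is anywhere within 60 mm either side of the bin's middle; feel for it; a lip barely on its end can slip off.
- bin_hinge (a point): Middle of the bin's hinge axis (along the station's y), 10 mm above the table, straight below bin_edge when closed. The catch tongue is sprung: 3 N to start it, 5 N at the end of its 20 mm travel straight down. Up, it lets the bin open only about 6 mm; held down 13 to 20 mm it lets it pass. It travels with the bin, so press and pull together along the arc; past 0.2 rad it is free.
- bin (a joint): Tilt of the bin: 0 closed, 0.5 rad fully open at its stop, the top edge coming towards the robot (-x of the station). The stiff hinge takes 2 to 4 N at the edge and stays where it is left.

How it is judged:
On the way, in this order (a step that is already met when the one before it is completed fails the run):
1. the lifter is out of the dock, standing upright on the cork mat, let go (x of lifter_mid in the frame of mat between -0.06 and 0.06 m and y of lifter_mid in the frame of mat between -0.05 and 0.05 m and height (world z) of lifter_foot below 0.008 m and angle between lifter_mid's own z axis and vertical below 0.1 rad and contact force between the fingers and lifter below 0.1 N), for 0.2 s.
2. the bin is past its catch, pulled by the lifter (value of joint bin above 0.2 rad and contact force between lifter and station above 0.3 N), for 0.05 s.
At the end, for the whole second after the job is handed in: The bin is tilted open by at least 0.43 rad (stop at 0.5) and the lifter stands upright (within 0.1 rad) and at rest on the cork mat, the middle of its bar within 60 mm along and 50 mm across of the mat's centre (value of joint bin above 0.43 rad and x of lifter_mid in the frame of mat between -0.06 and 0.06 m and y of lifter_mid in the frame of mat between -0.05 and 0.05 m and height (world z) of lifter_foot below 0.008 m and angle between lifter_mid's own z axis and vertical below 0.1 rad and linear speed of lifter below 0.02 m/s); the robot touches nothing.
It fails at once if the bin, catch or machine is forced (more than 40 N from the lifter or the gripper) (contact force between any of lifter, the arm, the fingers and station above 40 N).
It fails at once if one of the other things is shifted by more than 30 mm (distance of any of funnel, fluid, puck, guard, tub, brush from where it was at the start of the episode above 0.03 m).
It also fails if it takes over 72 s, if anything falls off the work surface, if the arm or the gripper's body presses on something with over 40 N, if the wrist force passes 120 N, or if a joint passes its speed limit or range.

## Working session

There is one attempt and no reset: what is moved stays moved. The work goes in short steps, Python scripts to look and compute and a shell command to move; the robot and the scene stay as the last step left them, time stands still between calls to the robot, and variables do not carry over. Pictures are saved under pics/ and viewed, at most 10 in all, crops included, and the job is handed in when it is done.

```bash
mkdir -p pics; cat > h.py <<'E'
import numpy as np, cv2
from plant import robot
def cam(n):
    c=robot.read_camera(n); return c
def ray(c,uv):
    K=np.array(c["K"]);p=np.linalg.inv(K)@[uv[0],uv[1],1]; d=p[:2]/p[2]; s=d.copy()
    for _ in range(20): s=d/(1+c["k1"]*(s@s))
    P=np.array(c["pose"]); return P[:3,3],P[:3,:3]@np.array([s[0],-s[1],-1])
def onz(c,uv,z):
    o,d=ray(c,uv); return o+d*(z-o[2])/d[2]
def proj(c,X):
    P=np.linalg.inv(np.array(c["pose"])); q=P[:3,:3]@np.array(X)+P[:3,3]
    s=np.array([q[0],-q[1]])/-q[2]; s=s*(1+c["k1"]*(s@s)); K=np.array(c["K"]); return (K@[s[0],s[1],1])[:2]
def tri(a,b):
    (o1,d1),(o2,d2)=a,b
    t=np.linalg.lstsq(np.c_[d1,-d2],o2-o1,rcond=None)[0]
    p,q=o1+t[0]*d1,o2+t[1]*d2; return (p+q)/2,np.linalg.norm(p-q)
E
python3 - <<'E'
from h import *
s=robot.read_state(); print({k:np.round(v,3) for k,v in s.items()}, robot.tcp_to_grasp)
for n in("scene","top"):
    c=cam(n); cv2.imwrite(f"pics/{n}0.png",c["img"]); print(n,np.round(c["pose"],3),c["k1"])
E
```

```text
{'t': np.float64(0.0), 'q': array([ 1.026,  0.131,  1.489,  0.   ,  1.523, -0.085]), 'dq': array([ 0.002,  0.002, -0.001, -0.001,  0.001, -0.001]), 'joint_torque': array([ 2.0000e-03, -5.5982e+01, -4.9178e+01,  7.7000e-02,  3.5000e-02,
       -0.0000e+00]), 'tool_pos': array([0.266, 0.537, 0.218]), 'orientation': array([-7.160e-01, -3.058e+00,  3.000e-03]), 'force': array([ 0.171, -0.33 , -0.308]), 'wrist_torque': array([-0.018,  0.025, -0.052]), 'gripper_force': np.float64(0.0), 'opening': np.float64(0.093)} 0.0188
scene [[ 3.290e-01 -9.040e-01  2.750e-01  8.280e-01]
 [ 9.440e-01  3.150e-01 -9.500e-02 -1.050e-01]
 [-1.000e-03  2.910e-01  9.570e-01  1.109e+00]
 [ 0.000e+00  0.000e+00  0.000e+00  1.000e+00]] -0.15834189142306138
top [[-0.01   0.989 -0.144  0.393]
 [-0.999 -0.015 -0.033 -0.014]
 [-0.035  0.144  0.989  1.241]
 [ 0.     0.     0.     1.   ]] -0.1575943421874296
```

View pics/scene0.png

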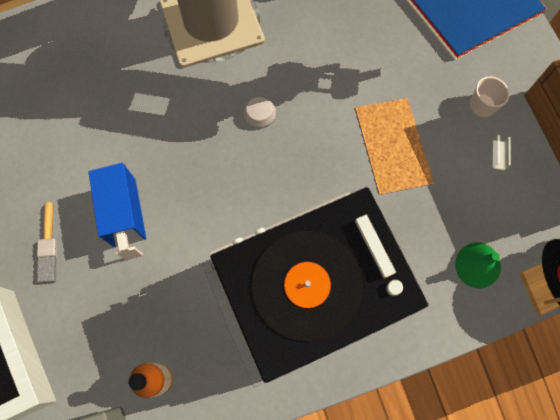

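View pics/top0.png

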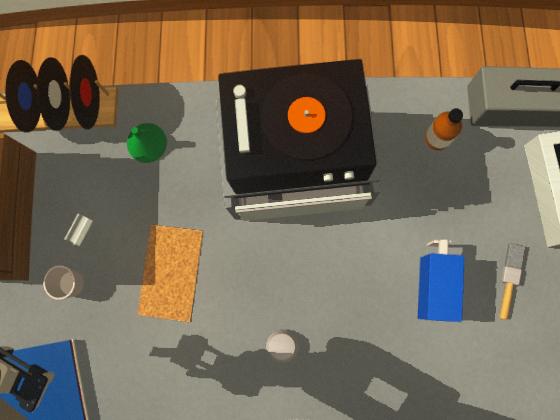

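The scene picture shows the dock near (118,205), with the lifter's end at (125,243), the mat at (393,145) and the machine at (318,283). In the top view the dock is at (441,287), the lifter end at (441,246), the mat at (171,273) and the bin's top edge at about (302,203).

```bash
cat > m.py <<'E'
from h import *
cs={n:cam(n) for n in("top","scene")}
def big(m,box):
    k=np.zeros_like(m);x0,y0,x1,y1=box;k[y0:y1,x0:x1]=m[y0:y1,x0:x1]
    cc=max(cv2.findContours(k,0,1)[0],key=cv2.contourArea);return cc
for n,bm,bd in(("top",(100,200,240,350),(390,225,490,340)),("scene",(330,80,450,210),(70,140,160,270))):
    c=cs[n];hsv=cv2.cvtColor(c["img"],cv2.COLOR_BGR2HSV)
    mat=big(cv2.inRange(hsv,(8,120,50),(25,255,255)),bm)
    r=cv2.minAreaRect(mat); B=cv2.boxPoints(r)
    P=np.array([onz(c,p,.003) for p in B]);print(n,"mat",P.mean(0).round(4),P[:,:2].round(3).tolist(),np.linalg.norm(P[0]-P[1]).round(3),np.linalg.norm(P[1]-P[2]).round(3))
    d=big(cv2.inRange(hsv,(105,150,40),(130,255,255)),bd)
    ap=cv2.approxPolyDP(d,3,True)[:,0];print("dock px",ap.tolist());print([onz(c,p,.104)[:2].round(3).tolist() for p in ap])
a=cs["top"]["img"]
cv2.imwrite("pics/c1.png",np.hstack([cv2.resize(a[165:225,215:385],None,fx=4.5,fy=4.5,interpolation=2)]))
x=cv2.resize(a[230:330,400:480],None,fx=5,fy=5,interpolation=2);y=cv2.resize(cs["scene"]["img"][160:270,80:160],(400,500),interpolation=2)
cv2.imwrite("pics/c2.png",np.hstack([x,y]))
E
python3 m.py
```

```text
top mat [0.4654 0.2988 0.003 ] [[0.364, 0.377], [0.585, 0.35], [0.565, 0.22], [0.347, 0.249]] 0.223 0.132
dock px [[421, 257], [418, 317], [461, 320], [463, 255]]
[[0.485, -0.276], [0.356, -0.264], [0.347, -0.358], [0.488, -0.369]]
scene mat [0.4622 0.3008 0.003 ] [[0.347, 0.249], [0.351, 0.387], [0.579, 0.349], [0.572, 0.219]] 0.138 0.232
dock px [[122, 163], [89, 171], [98, 235], [112, 245], [112, 233], [133, 228], [145, 238], [135, 182]]
[[0.35, -0.285], [0.343, -0.356], [0.483, -0.37], [0.513, -0.347], [0.489, -0.341], [0.493, -0.298], [0.52, -0.28], [0.4, -0.269]]
```

View pics/c1.png

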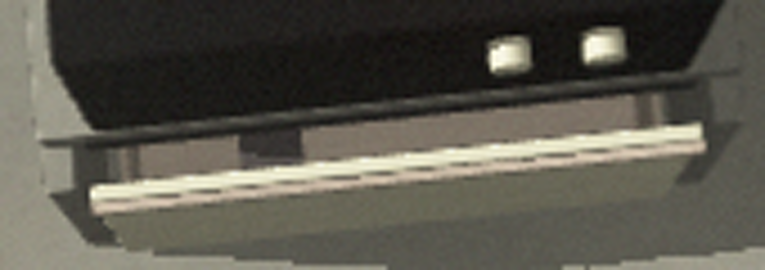

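View pics/c2.png

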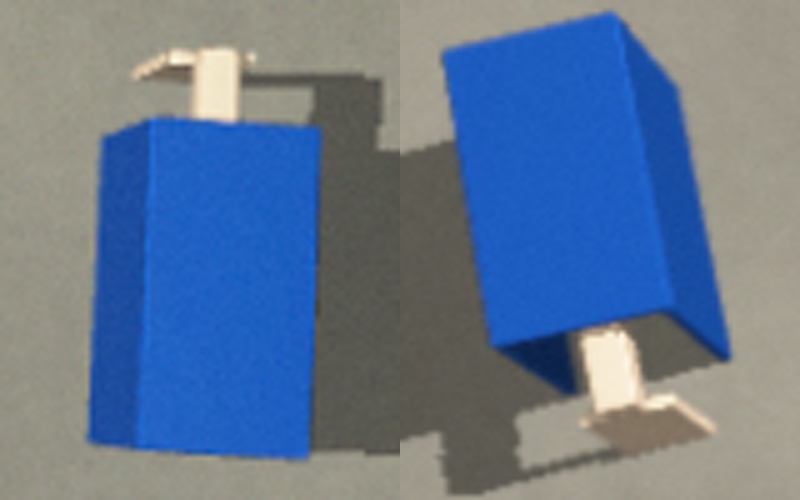

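The crops show the bin's inner top edge running from crop (92,187) to (700,126), with a dark patch in the gap at (270,145) that may be the catch. The dock's top corners are clear in both views, and the bar's front end is at crop (215,48) in the top view and (616,405) in the scene view.

```bash
python3 - <<'E'
from h import *
T,S=cam("top"),cam("scene")
t=lambda u,v:(400+u/5,230+v/5)
s=lambda u,v:(80+(u-400)/5,160+v*.22)
for n,a,b in(("dock FL",(150,118),(668,305)),("dock FR",(320,128),(492,347)),("dock BR",(308,458),(445,50)),("dock BL",(135,447),(612,12)),("bar front",(215,48),(616,405)),("bar mouth",(214,121),(604,332))):
    p,e=tri(ray(T,t(*a)),ray(S,s(*b)));print(n,p.round(4),e.round(4),"zfix",onz(T,t(*a),.104 if "dock" in n else .086).round(4),onz(S,s(*b),.104 if "dock" in n else .086).round(4))
g=lambda u,v:(215+u/4.5,165+v/4.5)
L,R=onz(T,g(92,187),.165),onz(T,g(700,126),.165);print("edge",L,R,(L+R)/2,np.linalg.norm(L-R),np.arctan2(*(L-R)[:2]))
L2,R2=onz(T,g(45,142),.17),onz(T,g(735,70),.17);print("deck edge?",L2,R2,np.linalg.norm(L2-R2))
for v in(135,155):print("dark",onz(T,g(270,v),.13))
E
```

```text
dock FL [ 0.492  -0.2955  0.106 ] 0.0003 zfix [ 0.4922 -0.2959  0.104 ] [ 0.4913 -0.296   0.104 ]
dock FR [ 0.4864 -0.3702  0.1048] 0.0019 zfix [ 0.4863 -0.3714  0.104 ] [ 0.4863 -0.3694  0.104 ]
dock BR [ 0.3439 -0.3573  0.1061] 0.003 zfix [ 0.3437 -0.3595  0.104 ] [ 0.3433 -0.3563  0.104 ]
dock BL [ 0.3505 -0.2834  0.1062] 0.0006 zfix [ 0.3505 -0.2837  0.104 ] [ 0.3494 -0.2841  0.104 ]
bar front [ 0.5239 -0.3303  0.0903] 0.0005 zfix [ 0.5244 -0.3312  0.086 ] [ 0.5225 -0.3315  0.086 ]
bar mouth [ 0.4912 -0.3265  0.094 ] 0.0008 zfix [ 0.4919 -0.3291  0.086 ] [ 0.4887 -0.3279  0.086 ]
edge [0.59147509 0.12038144 0.165     ] [ 0.61561873 -0.16191426  0.165     ] [ 0.60354691 -0.02076641  0.165     ] 0.2833262745347025 -0.0853184610321224
deck edge? [0.61217124 0.14179341 0.17      ] [ 0.64082774 -0.17851488  0.17      ] 0.32158761430397353
dark [0.621771   0.03913738 0.13      ]
dark [0.61201112 0.03921522 0.13      ]
```

```bash
cat >> h.py <<'E'
from scipy.spatial.transform import Rotation as Ro
def go(p,yaw):  # yaw (deg) of tool x axis; prints total roll and shift (in axes after roll), cm
    s=robot.read_state();R=Ro.from_rotvec(s["orientation"]).as_matrix();y0=np.degrees(np.arctan2(R[1,0],R[0,0]))
    a=np.radians(yaw);d=np.array(p)-s["tool_pos"]
    print("t",round(float(s["t"]),2),"tcp",np.round(s["tool_pos"],4),"yaw",y0.round(2),"roll",((y0-yaw+180)%360-180).round(2),"shift",(100*np.array([d@[np.cos(a),np.sin(a),0],d@[np.sin(a),-np.cos(a),0],-d[2]])).round(2),"F",np.round(s["force"],1),"grip",np.round(s["gripper_force"],1),np.round(s["opening"],4))
E
python3 -c "
from h import *
go((.506,-.33,.16),175.3)"
python3 -m pendant '[[[1,0,0,0,-7],[1,0,0,0,-7],[1,0,0,0,-7.6]]]'
python3 -c "
from h import *
go((.506,-.33,.16),175.3)"
```

```text
t 0.3 tcp [0.2661 0.5375 0.2182] yaw 153.65 roll -21.65 shift [-31.01 -84.5    5.82] F [-0.4  0.6  0.2] grip 0.0 0.0927
t: 0.6
tool_pos: [0.2662, 0.5376, 0.2185]
orientation: [-0.122, -3.139, 0.0]
force: [0.3, 0.3, -0.3]
opening: 0.0929
gripper_force: 0.0
t 0.6 tcp [0.2662 0.5376 0.2185] yaw 175.55 roll 0.25 shift [-31.01 -84.51   5.85] F [ 0.3  0.3 -0.3] grip 0.0 0.0929
```

```bash
for i in 1 2; do :; done
python3 -m pendant '[[[1,-1.55,-4.2,0,0],[1,-1.55,-4.2,0,0],[1,-1.55,-4.2,0,0],[1,-1.55,-4.2,0,0],[1,-1.55,-4.2,0,0],[1,-1.55,-4.2,0,0],[1,-1.55,-4.2,0,0],[1,-1.55,-4.2,0,0]]]' | head -2
python3 -m pendant '[[[1,-1.55,-4.2,0,0],[1,-1.55,-4.2,0,0],[1,-1.55,-4.2,0,0],[1,-1.55,-4.2,0,0],[1,-1.55,-4.2,0,0],[1,-1.55,-4.2,0,0],[1,-1.55,-4.2,0,0],[1,-1.55,-4.2,0,0]]]' | head -2
python3 -m pendant '[[[0.7,-1.55,-4.2,1,0],[0.7,-1.55,-4.2,1,0],[0.7,-1.55,-4.2,1,0],[0.7,-1.55,-4.2,1,0],[0.7,0,0,0,0]]]' | head -2
python3 - <<'E'
from h import *
go((.506,-.33,.13),175.3)
c=cam("wrist");cv2.imwrite("pics/w1.png",c["img"])
for X in((.5239,-.3313,.086),(.4892,-.333,.104),(.506,-.33,.06)):print(proj(c,X).round(1))
E
```

```text
t: 1.4
tool_pos: [0.3621, 0.191, 0.2188]
t: 2.2
tool_pos: [0.458, -0.1545, 0.2188]
t: 2.7
tool_pos: [0.5044, -0.3289, 0.1746]
t 2.7 tcp [ 0.5044 -0.3289  0.1746] yaw 175.04 roll -0.26 shift [-0.16 -0.1   4.46] F [-0.4  0.8 -0.2] grip 0.0 0.0657
[272.6 237.9]
[265.4 198. ]
[272.4 205. ]
```

View pics/w1.png

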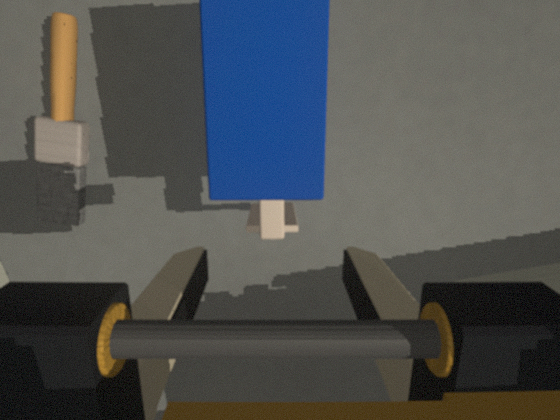

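The wrist view shows the bar's front end at (272,238) and the dock mouth at row 199. Both agree with the predicted pixels, so I descend and grip.

```bash

python3 -m pendant '[[[0.7,-0.15,-0.1,4,0],[0.7,0,0,4,0],[0.7,0,0,3.6,0],[0.7,0,0,0,0],[0,0,0,0,0],[0,0,0,0,0],[0,0,0,0,0],[0,0,0,0,0]]]' 55
python3 -c "
from h import *
go((.64,-.342,.062),175.3)"
```

```text
t: 3.55
tool_pos: [0.5083, -0.327, 0.0649]
orientation: [0.13, 3.136, -0.003]
force: [0.6, 0.3, 0.1]
opening: 0.0376
gripper_force: 0.0
t 3.55 tcp [ 0.5083 -0.327   0.0649] yaw 175.26 roll -0.04 shift [-13.25  -0.42   0.29] F [0.6 0.3 0.1] grip 0.0 0.0376
```

```bash

python3 -m pendant '[[[0.4,0.2,-0.2,0.7,0],[0,0,0,0,0],[0,0,0,0,0],[0,0,0,0,0],[0,0,0,0,0],[0,0,0,0,0]]]' 55
python3 -c "
from h import *
go((.64,-.342,.06),175.3)"
```

```text
t: 4.15
tool_pos: [0.5049, -0.3279, 0.0555]
orientation: [-0.13, -3.139, -0.0]
force: [-0.6, 0.3, -0.9]
opening: 0.0179
gripper_force: 55.0
t 4.15 tcp [ 0.5049 -0.3279  0.0555] yaw 175.26 roll -0.04 shift [-13.58  -0.3   -0.45] F [-0.6  0.3 -0.9] grip 55.0 0.0179
```

```bash

python3 -m pendant '[[[0,-1,0,-0.1,0],[0,-2,0,0,0],[0,-2,0,0,0],[0,-2,0,0,0],[0,-2,0,0,0],[0,-2,0,0,0],[0,-2,0,0,0],[0,-1.5,0,0,0]]]' 
python3 - <<'E'
from h import *
go((.64,-.342,.06),175.3)
T=cam("top");cv2.imwrite("pics/t2.png",cv2.resize(T["img"][180:340,380:540],None,fx=3.5,fy=3.5))
E
```

```text
t: 4.95
tool_pos: [0.6513, -0.3397, 0.0564]
orientation: [0.129, 3.138, 0.0]
force: [0.6, -0.3, -0.4]
opening: 0.0178
gripper_force: 55.0
t 4.95 tcp [ 0.6513 -0.3397  0.0564] yaw 175.28 roll -0.02 shift [ 1.1  -0.32 -0.36] F [ 0.6 -0.3 -0.4] grip 55.0 0.0178
```

```bash

python3 -m pendant '[[[0,-1,0,-1,0],[0,-0.5,0,-4,0],[0,0,0,-4.5,0],[0,0,0,-4.5,0],[0,0,0,-3,0],[0,0,0,0,0]]]' 
python3 - <<'E'
from h import *
# lifter on mat centre; mid 62 mm behind grasp along bar (yaw yw)
yw=np.radians(-4.7); g=np.array([.464,.300])+.062*np.array([np.cos(yw),np.sin(yw)])
go((*g,.23),175.3)
W=cam("wrist");cv2.imwrite("pics/w2.png",W["img"]);T=cam("top");cv2.imwrite("pics/t3.png",T["img"])
E
```

```text
t: 5.6
tool_pos: [0.6671, -0.3426, 0.2346]
orientation: [0.129, 3.129, -0.008]
force: [0.2, -1.1, -0.1]
opening: 0.0177
gripper_force: 55.0
t 5.6 tcp [ 0.6671 -0.3426  0.2346] yaw 175.26 roll -0.04 shift [19.31 62.38  0.46] F [ 0.2 -1.1 -0.1] grip 55.0 0.0177
```

View pics/t3.png

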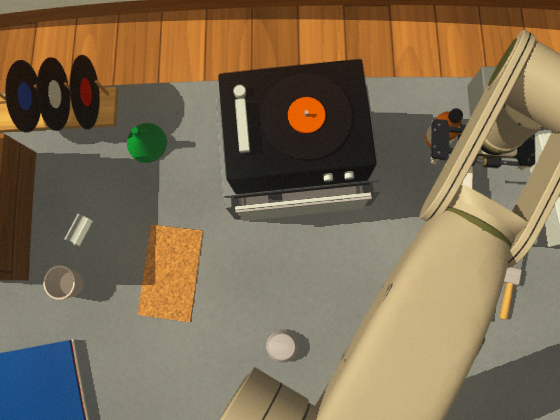

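The lifter is clear of the dock and lifted at about (468,185). The bottle is near but untouched. Next I carry it back towards the robot and across to the mat.

```bash

python3 -m pendant '[[[0,4,0.5,0,0],[0,4.5,1.5,0,0],[0,4.5,2,0,0],[0,4.5,2,0,0],[0,1.8,4,0,0],[0,0,4.6,0,0],[0,0,4.7,0,0],[0,0,4.7,0,0]]]' |head -2
python3 -m pendant '[[[0,0,4.7,0,0],[0,0,4.7,0,0],[0,0,4.7,0,0],[0,0,4.7,0,0],[0,0,4.7,0,0],[0,0,4.7,0,0],[0,0,4.7,0,0],[0,0,4.5,0,0]]]' |head -2
python3 - <<'E'
from h import *
g=np.array([.464,.300])+.062*np.array([np.cos(.082),-np.sin(.082)])
go((*g,.0625),175.3)
E
```

```text
t: 6.5
tool_pos: [0.4902, -0.0842, 0.2239]
t: 7.3
tool_pos: [0.5213, 0.2883, 0.2235]
t 7.3 tcp [0.5213 0.2883 0.2235] yaw 175.28 roll -0.02 shift [-0.39  0.7  16.1 ] F [ 0.9 -1.5 -0.4] grip 55.0 0.0177
```

```bash

python3 -m pendant '[[[0,-0.4,0.7,4,0],[0,0,0,4,0],[0,0,0,4,0],[0,0,0,2.5,0],[0,0,0,0.7,0],[0,0,0,0.5,0],[0,0,0,0.3,0],[0,0,0,0.2,0]]]' |head -4
python3 - <<'E'
from h import *
go((.526,.295,.0585),175.3)
c=cam("wrist");cv2.imwrite("pics/w3.png",c["img"])
E
```

```text
t: 8.1
tool_pos: [0.5284, 0.2937, 0.066]
orientation: [0.13, 3.137, 0.002]
force: [0.6, 0.7, -1.0]
t 8.1 tcp [0.5284 0.2937 0.066 ] yaw 175.25 roll -0.05 shift [0.25 0.11 0.75] F [ 0.6  0.7 -1. ] grip 55.0 0.0176
```

```bash

python3 -m pendant '[[[0,0,0,0,0],[0,0,0,0,0]]]' |head -4
python3 -m pendant '[[[0,0,0,0.2,0],[0,0,0,0.2,0],[0,0,0,0,0]]]' |head -4
python3 -m pendant '[[[0,0,0,0.2,0],[0,0,0,0,0]]]' |head -4
```

```text
t: 8.35
tool_pos: [0.528, 0.2935, 0.0656]
orientation: [0.13, 3.137, 0.001]
force: [-0.4, -0.7, -1.4]
t: 8.65
tool_pos: [0.5271, 0.2931, 0.0602]
orientation: [-0.13, -3.138, 0.0]
force: [-0.3, -0.3, -1.5]
t: 8.85
tool_pos: [0.5273, 0.2932, 0.0583]
orientation: [-0.13, -3.139, 0.0]
force: [0.6, -0.5, -0.6]
```

```bash

python3 -m pendant '[[[0.7,0,0,0,0],[0.7,0,0,0,0],[0.7,0,0,0,0],[0.7,0,0,-4,0],[0.7,0,0,-4,0],[0.7,0,0,-2,0],[0.7,0,0,0,0]]]' |head -7
python3 - <<'E'
from h import *
go((.477,.296,.0585),175.3)
c=cam("wrist");cv2.imwrite("pics/w4.png",c["img"])
for X in((.464,.2985,.089),(.384,.305,.089)):print(proj(c,X).round())
E
```

```text
t: 9.55
tool_pos: [0.53, 0.2944, 0.1635]
orientation: [0.13, 3.132, 0.005]
force: [0.7, -0.6, 0.2]
opening: 0.0642
gripper_force: 0.0
t 9.55 tcp [0.53   0.2944 0.1635] yaw 175.26 roll -0.04 shift [ 5.29 -0.28 10.5 ] F [ 0.7 -0.6  0.2] grip 0.0 0.0642
[271. 117.]
[271. -26.]
```

View pics/w4.png

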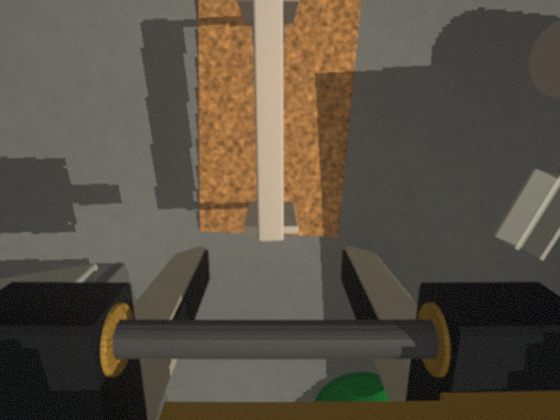

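The lifter stands upright on the mat, let go, with its front end at (271,240) and the bar about vertical at column 269.

```bash
python3 - <<'E'
from h import *
c=cam("wrist")
f=onz(c,(271,240),.089);b=onz(c,(268.5,10),.089);a=np.arctan2(*(f-b)[1::-1]);print(f,b,np.degrees(a))
u=(f-b)[:2]/np.linalg.norm((f-b)[:2]);m=f[:2]-.08*u;print("mid",m)
e=np.array([onz(c,p,.003)[:2] for p in((200,233),(338,237))]).mean(0);print("mat front mid",e, "centre",e-.11*np.array([np.cos(.13),-np.sin(.13)]))
go((*(m+.012*u),.0585),175.3)
E
```

```text
[0.54415783 0.29083656 0.089     ] [0.40166659 0.30138644 0.089     ] -4.234385808013636
mid [0.46437621 0.29674349]
mat front mid [0.57163845 0.28609541] centre [0.46256664 0.30035517]
t 9.65 tcp [0.5275 0.2933 0.1586] yaw 175.25 roll -0.05 shift [ 5.12 -0.16 10.01] F [ 0.2 -0.2 -1.2] grip 0.0 0.0648
```

```bash

python3 -m pendant '[[[0.7,4,-0.1,0,0],[0.7,1.1,0,2,0],[0.7,0,0,4,0],[0.7,0,0,3.5,0],[0.7,0,0,0.5,0],[0.7,0,0,0,0]]]' 60|head -4
python3 -c "
from h import *
go((.476,.2958,.0585),175.3)"
```

```text
t: 10.25
tool_pos: [0.4745, 0.2954, 0.0562]
orientation: [-0.13, -3.134, 0.004]
force: [0.4, 0.4, 0.2]
t 10.25 tcp [0.4745 0.2954 0.0562] yaw 175.25 roll -0.05 shift [-0.15  0.05 -0.23] F [0.4 0.4 0.2] grip 0.0 0.065
```

```bash

python3 -m pendant '[[[0.3,0,0,-0.3,0],[0,0,0,0,0],[0,0,0,0,0],[0,0,0,0,0],[0,0,0,0,0],[0,0,0,0,0],[0,0,0,0,0]]]' 60
python3 -m pendant '[[[0,0,0,-3,0],[0,0,0,-4,0],[0,0,0,-4,0],[0,0,0,-4,0],[0,0,0,-2,0],[0,0,0,0,0]]]'
python3 - <<'E'
from h import *
th=.0853;X=np.array([np.cos(th),np.sin(th)]);Y=np.array([-X[1],X[0]])
E0=np.array([.6035,-.0208])
yaw=180+np.degrees(th)
# tip offset ahead of grasp: 77-12=65 mm (approx)
for sy in(.0587,):
    tip=E0+.011*X+sy*Y; g=tip-.065*X
    go((*g,.1833+.0),yaw); print(g)
T=cam("scene");cv2.imwrite("pics/s4.png",T["img"])
E
```

```text
t: 10.95
tool_pos: [0.4765, 0.2964, 0.0616]
orientation: [-0.13, -3.139, 0.0]
force: [0.3, -0.3, 0.4]
opening: 0.0173
gripper_force: 60.0
t: 11.55
tool_pos: [0.4783, 0.2974, 0.2358]
orientation: [0.13, 3.133, 0.005]
force: [1.7, 0.0, -0.3]
opening: 0.0174
gripper_force: 60.0
t 11.55 tcp [0.4783 0.2974 0.2358] yaw 175.26 roll -9.63 shift [ -4.36 -26.9    5.25] F [ 1.7  0.  -0.3] grip 60.0 0.0174
[0.5446953  0.03308596]
```

```bash

python3 -m pendant '[[[0,0,0,-2,-5],[0,0,0,-0.5,-4.6],[0,-0.3,-4.5,0,0],[0,-0.6,-4.5,0,0],[0,-0.8,-4.5,0,0],[0,-0.8,-4.5,0,0],[0,-0.8,-4.5,0,0],[0,-0.8,-4.4,0,0]]]'|head -4
python3 -m pendant '[[[0,0,0,0,0],[0,0,0,0,0]]]'|head -4
python3 - <<'E'
from h import *
go((.5447,.0331,.24),184.89)
S=cam("scene");T=cam("top")
a=cv2.resize(S["img"][150:290,170:310],(560,560),interpolation=2);b=T["img"][110:250,200:340]
cv2.imwrite("pics/g1.png",np.hstack([a[:, :],cv2.resize(b,(560,560),interpolation=2)])[:, :1120]);cv2.imwrite("pics/g1.png",cv2.resize(cv2.imread("pics/g1.png"),(800,400)))
E
```

```text
t: 12.4
tool_pos: [0.5391, 0.0301, 0.2535]
orientation: [0.133, -3.135, -0.001]
force: [1.0, 0.3, -0.5]
t: 12.6
tool_pos: [0.5391, 0.0311, 0.2538]
orientation: [0.129, -3.135, -0.001]
force: [-0.1, 0.8, -1.5]
t 12.6 tcp [0.5391 0.0311 0.2538] yaw -175.29 roll -0.18 shift [-0.57  0.15  1.38] F [-0.1  0.8 -1.5] grip 60.0 0.0176
```

View pics/g1.png

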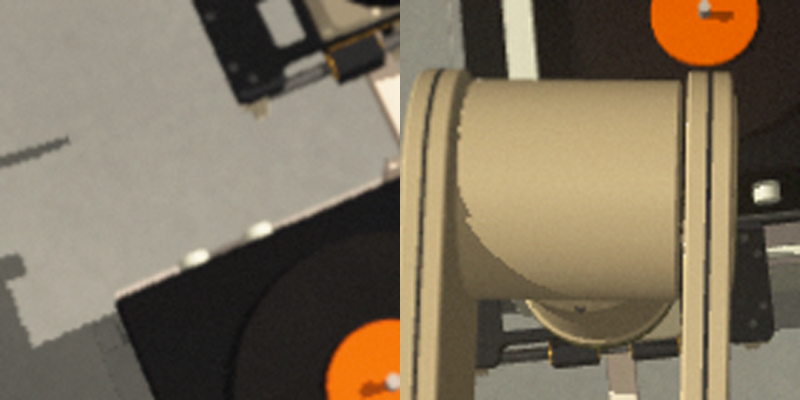

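The view from above is blocked by the arm, and in the scene view the lip lies just at the crop's right edge. I go on by feel.

```bash

python3 -m pendant '[[[0,-0.6,0.1,0,0.1],[0,0,0,1,0],[0,0,0,0.6,0],[0,0,0,0.4,0],[0,0,0,0.3,0],[0,0,0,0,0],[0,0,0,0,0]]]'|head -4
python3 -m pendant '[[[0,0,0,0.3,0],[0,0,0,0.3,0],[0,0,0,0.3,0],[0,0,0,0,0]]]'|head -4
python3 -m pendant '[[[0,0,0,0.3,0],[0,0,0,0.3,0],[0,0,0,0.3,0],[0,0,0,0,0]]]'|head -4
python3 -c "
from h import *
go((.5447,.0331,.24),184.89)"
```

```text
t: 13.4
tool_pos: [0.546, 0.0334, 0.2338]
orientation: [-0.13, 3.139, 0.0]
force: [-0.2, 0.3, -1.2]
t: 13.8
tool_pos: [0.5457, 0.0334, 0.2239]
orientation: [0.13, -3.138, -0.0]
force: [-0.1, -0.4, -0.9]
t: 14.2
tool_pos: [0.5457, 0.0334, 0.2149]
orientation: [0.13, -3.138, -0.0]
force: [-1.2, -0.0, -1.7]
t 14.2 tcp [0.5457 0.0334 0.2149] yaw -175.24 roll -0.13 shift [ 0.1  -0.03 -2.51] F [-1.2 -0.  -1.7] grip 60.0 0.0177
```

```bash

python3 -m pendant '[[[0,0,0,0.5,0],[0,0,0,0.5,0],[0,0,0,0.5,0],[0,0,0,0.3,0],[0,0,0,0,0]]]'|head -4
python3 -m pendant '[[[0,0,0,0.3,0],[0,0,0,0.3,0],[0,0,0,0,0]]]'|head -4
python3 -m pendant '[[[0,0,0,0.3,0],[0,0,0,0.2,0],[0,0,0,0,0]]]'|head -4
python3 -m pendant '[[[0,0,0,0.2,0],[0,0,0,0.2,0],[0,0,0,0,0]]]'|head -4
```

```text
t: 14.7
tool_pos: [0.5456, 0.0334, 0.1968]
orientation: [0.13, -3.138, -0.0]
force: [0.5, -0.4, -0.8]
t: 15.0
tool_pos: [0.5458, 0.0334, 0.1911]
orientation: [0.13, -3.138, -0.0]
force: [0.4, 0.2, -1.8]
t: 15.3
tool_pos: [0.5461, 0.0334, 0.1867]
orientation: [-0.13, 3.139, -0.0]
force: [-0.4, 0.0, 1.8]
t: 15.6
tool_pos: [0.5461, 0.0334, 0.1826]
orientation: [-0.13, 3.139, 0.0]
force: [-0.6, -0.4, 2.5]
```

The catch is felt at TCP z of about 0.188, where the lip is 35 mm down, as expected. I press it further.

```bash

python3 -m pendant '[[[0,0,0,0.3,0],[0,0,0,0.3,0],[0,0,0,0,0]]]'|head -4
python3 -m pendant '[[[0,0,0,0.3,0],[0,0,0,0.3,0],[0,0,0,0,0]]]'|head -4
python3 -m pendant '[[[0,0.3,0,0,0],[0,0.3,0,0,0],[0,0,0,0,0]]]'|head -4
python3 -m pendant '[[[0,0.3,0,0,0],[0,0.2,0,0,0],[0,0,0,0,0]]]'|head -4
python3 -c "
from h import *
s=robot.read_state();print(s['wrist_torque'])"
```

```text
t: 15.9
tool_pos: [0.546, 0.0334, 0.1762]
orientation: [0.13, -3.139, -0.0]
force: [0.4, 0.2, 3.3]
t: 16.2
tool_pos: [0.546, 0.0334, 0.1702]
orientation: [0.13, -3.139, -0.0]
force: [0.6, 0.5, 3.8]
t: 16.5
tool_pos: [0.5401, 0.0329, 0.171]
orientation: [-0.13, 3.138, -0.0]
force: [1.1, -1.3, 2.9]
t: 16.8
tool_pos: [0.5349, 0.0325, 0.1708]
orientation: [-0.13, 3.139, -0.0]
force: [0.7, -0.4, 3.2]
[ 0.09753305 -0.53186598 -0.01506999]
```

```bash

python3 -m pendant '[[[0,0.3,0,0,0],[0,0.3,0,0,0],[0,0,0,0,0]]]'|head -4
python3 -m pendant '[[[0,0.3,0,0.02,0],[0,0.3,0,0.03,0],[0,0,0,0,0]]]'|head -4
```

```text
t: 17.1
tool_pos: [0.5289, 0.032, 0.1707]
orientation: [-0.13, 3.139, -0.0]
force: [2.0, -0.4, 3.5]
t: 17.4
tool_pos: [0.5228, 0.0315, 0.1702]
orientation: [0.13, -3.139, 0.0]
force: [1.6, -1.4, 4.7]
```

```bash
python3 - <<'E'
from h import *
c=cam("top");a=cv2.imread("pics/top0.png")
for col in(355,364):print(col,a[186:215,col].mean(1).astype(int).tolist(),"\n",c["img"][186:215,col].mean(1).astype(int).tolist())
E
```

```text
355 [100, 108, 106, 109, 112, 108, 113, 112, 208, 216, 220, 135, 189, 190, 113, 98, 99, 98, 97, 98, 95, 95, 97, 89, 86, 91, 90, 90, 88] 
 [102, 114, 113, 113, 119, 115, 121, 118, 119, 117, 120, 117, 120, 119, 125, 172, 218, 218, 193, 112, 194, 138, 91, 90, 85, 86, 83, 88, 86]
364 [56, 59, 57, 56, 62, 54, 54, 198, 218, 223, 148, 187, 191, 121, 99, 103, 96, 98, 92, 92, 91, 87, 88, 87, 85, 85, 87, 89, 90] 
 [57, 54, 55, 57, 52, 55, 52, 54, 57, 57, 62, 66, 63, 70, 138, 210, 217, 200, 118, 189, 161, 94, 88, 84, 81, 88, 85, 85, 86]
```

The bin's edge has moved about 16 mm (roughly 0.10 rad), which is past the 6 mm limit, so the catch is passing. I keep pressing and pulling.

```bash

python3 -m pendant '[[[0,0.3,0,0.04,0],[0,0.3,0,0.05,0],[0,0,0,0,0]]]'|head -4
python3 -m pendant '[[[0,0.4,0,0.07,0],[0,0.4,0,0.08,0],[0,0.4,0,0.1,0],[0,0,0,0,0]]]'|head -4
python3 -m pendant '[[[0,0.4,0,0.1,0],[0,0.4,0,0.12,0],[0,0.4,0,0.13,0],[0,0,0,0,0]]]'|head -4
python3 - <<'E'
from h import *
c=cam("top")
for col in(355,364):print(col,c["img"][195:230,col].mean(1).astype(int).tolist())
E
```

```text
t: 17.75
tool_pos: [0.5166, 0.031, 0.1691]
orientation: [0.13, -3.138, 0.0]
force: [1.4, -0.3, 5.1]
t: 18.15
tool_pos: [0.5042, 0.03, 0.1664]
orientation: [0.13, -3.138, 0.0]
force: [1.6, -0.6, 3.6]
t: 18.55
tool_pos: [0.4922, 0.029, 0.1628]
orientation: [0.13, -3.137, -0.0]
force: [0.4, -0.9, 4.3]
355 [107, 110, 112, 114, 109, 115, 113, 114, 113, 111, 114, 113, 109, 102, 101, 153, 150, 152, 154, 155, 156, 153, 152, 155, 151, 153, 154, 149, 146, 223, 214, 205, 141, 178, 133]
364 [63, 63, 69, 71, 74, 73, 77, 78, 83, 81, 83, 105, 103, 106, 125, 129, 128, 128, 157, 158, 151, 155, 155, 152, 151, 152, 150, 144, 220, 215, 208, 125, 178, 135, 88]
```

```bash

python3 -m pendant '[[[0,0.3,0,0.1,0],[0,0.3,0,0.12,0],[0,0,0,0,0]]]'|head -4
python3 -m pendant '[[[0,0.2,0,0.05,0],[0,0,0,0,0]]]'|head -4
python3 - <<'E'
from h import *
c=cam("top")
for col in(355,364):
  v=c["img"][:,col].mean(1).astype(int);print(v[215:238].tolist())
T=c
def edge(r,col,th): return onz(T,(col,r),.01+.155*np.cos(th))
p0=onz(T,(364,192.5),.165)
for r in(223,225,227,229):
  for th in(.4,.45,.5):
    d=(p0-edge(r,364,th))[:2]@[np.cos(.0853),np.sin(.0853)];print(r,th,np.arcsin(d/.155).round(3))
E
```

```text
t: 18.9
tool_pos: [0.4867, 0.0285, 0.1607]
orientation: [0.13, -3.138, -0.0]
force: [0.3, -0.5, 2.8]
t: 19.1
tool_pos: [0.485, 0.0284, 0.1604]
orientation: [0.13, -3.139, -0.0]
force: [-0.1, -0.7, 4.5]
[161, 161, 163, 165, 160, 160, 163, 164, 162, 163, 162, 159, 157, 161, 222, 209, 200, 153, 171, 108, 89, 86, 91]
[144, 163, 162, 161, 166, 163, 162, 161, 160, 161, 157, 156, 156, 220, 210, 202, 137, 174, 111, 89, 90, 87, 88]
223 0.4 0.413
223 0.45 0.41
223 0.5 0.406
225 0.4 0.442
225 0.45 0.439
225 0.5 0.436
227 0.4 0.473
227 0.45 0.47
227 0.5 0.466
229 0.4 0.503
229 0.45 0.5
229 0.5 0.497
```

The bin's edge is at row 228, which is about 0.48 rad, so it is open. I lift the lip out straight up.

```bash

python3 -m pendant '[[[0,-0.3,0,0,0],[0,0,0,-0.5,0],[0,0,0,-1,0],[0,0,0,-2,0],[0,0,0,-3,0],[0,0,0,-3,0],[0,0,0,0,0]]]'|head -4
python3 - <<'E'
from h import *
c=cam("top");v=c["img"][:,364].mean(1).astype(int);print(v[221:236].tolist())
go((.4763,.2962,.25),175.3)
w=cam("wrist");cv2.imwrite("pics/w5.png",w["img"])
E
```

```text
t: 19.85
tool_pos: [0.4907, 0.0287, 0.261]
orientation: [-0.13, 3.131, -0.001]
force: [0.7, -0.0, -0.5]
[147, 148, 171, 214, 201, 185, 172, 166, 86, 86, 85, 90, 85, 88, 86]
t 19.9 tcp [0.4898 0.0287 0.2584] yaw -175.23 roll 9.47 shift [ 3.54 26.55  0.84] F [-0.3 -1.  -1.8] grip 60.0 0.0175
```

View pics/w5.png

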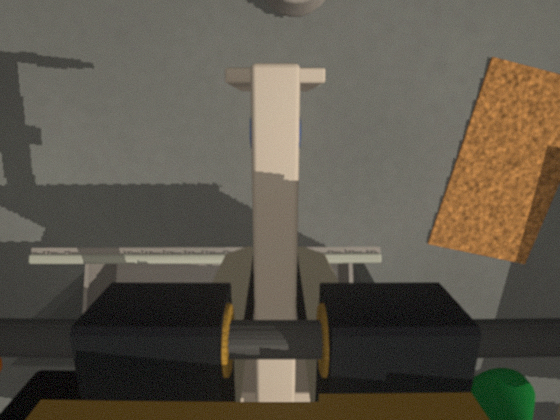

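The wrist view shows the lifter still straight in the grip and the bin open below it. However, the edge sprang back to row 223.5, about 0.42 rad, because the lip rubbed the raised tongue on leaving. I put the lip in again, shallow and above the tongue, and pull to the stop.

```bash

python3 -m pendant '[[[0,0,0,3,0],[0,0,0,2,0],[0,0,0,0.8,0],[0,0,0,0.4,0],[0,0,0,0,0],[0,0,0,0,0]]]'|head -4
python3 -m pendant '[[[0,0.5,0,0,0],[0,0.5,0,0,0],[0,0.3,0,0,0],[0,0.2,0,0,0],[0,0,0,0,0]]]'|head -4
cat > e.py <<'E'
from h import *
v=cam("top")["img"][:,364].mean(1).astype(int);print(210+np.argmax(v[210:240]>195),v[215:238].tolist())
go((.4763,.2962,.25),175.3)
E
python3 e.py
```

```text
t: 20.55
tool_pos: [0.4887, 0.0286, 0.1944]
orientation: [-0.13, 3.138, -0.0]
force: [0.4, -0.2, -0.8]
t: 21.05
tool_pos: [0.4733, 0.0273, 0.194]
orientation: [-0.13, 3.138, -0.0]
force: [0.2, 0.1, 0.2]
226 [159, 160, 155, 158, 155, 156, 159, 155, 152, 155, 165, 218, 209, 196, 174, 171, 90, 87, 89, 88, 88, 88, 89]
t 21.1 tcp [0.4734 0.0273 0.1939] yaw -175.25 roll 9.45 shift [ 1.91 26.82 -5.61] F [ 0.7  0.7 -0.2] grip 60.0 0.0176
```

```bash

python3 -m pendant '[[[0,0.3,0,0,0],[0,0.2,0,0,0],[0,0,0,0,0]]]'|head -4
python3 e.py
python3 -m pendant '[[[0,0.2,0,0,0],[0,0,0,0,0]]]'|head -4
python3 e.py
```

```text
t: 21.4
tool_pos: [0.468, 0.0269, 0.1935]
orientation: [0.13, -3.138, -0.0]
force: [0.5, -0.4, -0.2]
228 [144, 165, 165, 162, 162, 166, 159, 158, 163, 162, 158, 158, 160, 214, 210, 199, 146, 171, 129, 89, 88, 87, 92]
t 21.45 tcp [0.4681 0.027  0.1935] yaw -175.24 roll 9.46 shift [ 1.39 26.9  -5.65] F [ 2.   0.3 -0.4] grip 60.0 0.0176
t: 21.65
tool_pos: [0.4661, 0.0268, 0.1935]
orientation: [0.13, -3.139, -0.0]
force: [0.9, 0.4, -0.0]
229 [142, 167, 164, 165, 163, 164, 163, 161, 162, 162, 165, 156, 162, 157, 216, 208, 200, 112, 169, 109, 91, 87, 88]
t 21.7 tcp [0.4662 0.0268 0.1935] yaw -175.25 roll 9.45 shift [ 1.2  26.93 -5.65] F [ 1.5 -0.5  0.4] grip 60.0 0.0177
```

```bash

python3 -m pendant '[[[0,-0.1,0,0,0],[0,0,0,-0.4,0],[0,0,0,-1,0],[0,0,0,-2,0],[0,0,0,-3,0],[0,0,0,0,0]]]'|head -4
python3 e.py
```

```text
t: 22.3
tool_pos: [0.4694, 0.0268, 0.2628]
orientation: [-0.13, 3.132, -0.001]
force: [0.1, -0.1, -0.1]
229 [140, 164, 164, 164, 159, 163, 160, 161, 159, 159, 161, 155, 156, 156, 217, 207, 202, 111, 168, 109, 87, 83, 87]
t 22.35 tcp [0.4688 0.0268 0.2605] yaw -175.24 roll 9.46 shift [ 1.46 26.91  1.05] F [-0.2 -0.3 -0.6] grip 60.0 0.0175
```

```bash

python3 -m pendant '[[[0,0,0,0,5],[0,0.4,4,0,4.4],[0,0.2,4.5,0,0],[0,0.2,4.5,0,0],[0,0.2,4.5,0,0],[0,0.2,4.5,0,0],[0,0.2,4.5,0,0],[0,0,0,0,0]]]'|head -4
python3 -c "
from h import *
go((.4763,.2962,.0616),175.3)"
```

```text
t: 23.15
tool_pos: [0.4701, 0.2964, 0.2556]
orientation: [-0.12, -3.136, -0.001]
force: [-0.4, -0.1, -1.0]
t 23.15 tcp [0.4701 0.2964 0.2556] yaw 175.62 roll 0.32 shift [-0.62  0.03 19.4 ] F [-0.4 -0.1 -1. ] grip 60.0 0.0177
```

```bash

python3 -m pendant '[[[0,-0.6,0,4,0],[0,0,0,4,0],[0,0,0,4,0],[0,0,0,4,0],[0,0,0,2,0],[0,0,0,0.5,0],[0,0,0,0,0],[0,0,0,0,0]]]'|head -4
python3 -m pendant '[[[0,0,0,0.2,0],[0,0,0,0,0]]]'|head -4
python3 -m pendant '[[[0,0,0,0.2,0],[0,0,0,0,0]]]'|head -4
```

```text
t: 23.95
tool_pos: [0.4787, 0.2917, 0.0741]
orientation: [0.128, 3.137, 0.002]
force: [0.5, 0.1, -1.0]
t: 24.15
tool_pos: [0.4786, 0.2919, 0.0718]
orientation: [0.127, 3.137, 0.002]
force: [-0.7, -0.4, -1.2]
t: 24.35
tool_pos: [0.4778, 0.2915, 0.0687]
orientation: [0.127, 3.139, 0.0]
force: [-0.6, 1.3, -1.4]
```

```bash

python3 -m pendant '[[[0,0,0,0.2,0],[0,0,0,0.1,0],[0,0,0,0,0]]]'|head -4
python3 -m pendant '[[[0,0,0,0.2,0],[0,0,0,0,0]]]'|head -4
python3 -m pendant '[[[0,0,0,0.1,0],[0,0,0,0,0]]]'|head -4
```

```text
t: 24.65
tool_pos: [0.4775, 0.2914, 0.0652]
orientation: [-0.127, -3.139, 0.0]
force: [0.0, -0.1, -0.9]
t: 24.85
tool_pos: [0.4775, 0.2914, 0.0632]
orientation: [-0.127, -3.139, 0.0]
force: [-0.4, -0.2, -0.8]
t: 25.05
tool_pos: [0.4777, 0.2915, 0.0625]
orientation: [0.127, 3.139, -0.0]
force: [-0.4, 0.6, -1.2]
```

```bash

python3 -m pendant '[[[0,0,0,0.1,0],[0,0,0,0,0],[0.7,0,0,0,0],[0.7,0,0,0,0],[0.7,0,0,0,0],[0.7,0,0,0,0]]]'
python3 -m pendant '[[[0.7,0,0,-3,0],[0.7,0,0,-4,0],[0.7,-2,0,-4,0],[0.7,-4,0,-4,0],[0.7,-1,0,0,0],[0.7,0,0,0,0],[0.7,0,0,0,0]]]'|head -4
python3 e.py
python3 - <<'E'
from h import *
w=cam("wrist");t=cam("top");a=t["img"][170:350,120:400]
cv2.imwrite("pics/f.png",np.hstack([cv2.resize(w["img"],(400,300)),cv2.resize(a,(400,300))]))
E
```

```text
t: 25.65
tool_pos: [0.4776, 0.2915, 0.0614]
orientation: [-0.127, -3.139, 0.0]
force: [-0.4, 0.6, -0.4]
opening: 0.0452
gripper_force: 0.0
t: 26.35
tool_pos: [0.5416, 0.2858, 0.205]
orientation: [-0.128, -3.136, 0.002]
force: [-0.1, -0.1, -0.8]
210 [151, 171, 175, 173, 172, 173, 170, 169, 111, 112, 113, 111, 112, 111, 142, 140, 139, 114, 118, 100, 93, 96, 96]
t 26.4 tcp [0.5411 0.2859 0.2046] yaw 175.36 roll 0.06 shift [ 6.55  0.5  -4.54] F [-0.7 -0.2 -0.2] grip 0.0 0.065
```

View pics/f.png

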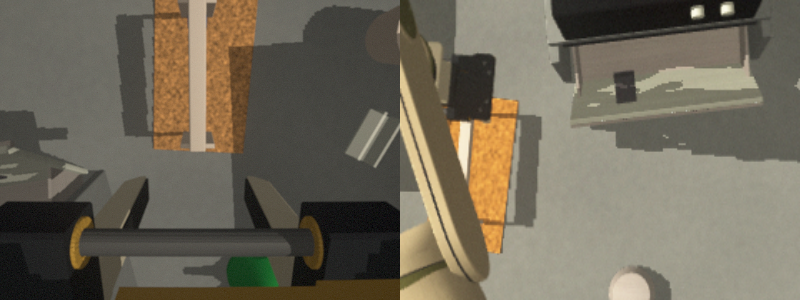

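The lifter stands upright on the mat with its front end at (198,150). The bin is open, with its edge still at row 229 (about 0.50 rad). The hand is clear of everything.

```bash
python3 -c "
from h import *
print(robot.close_job())"
```

```text
the job is handed in; nothing more can be done
None
```

I handed the job in: the bin is open to about 0.50 rad by the camera, the lifter stands upright on the mat and let go, and I saw none of the other things shifted; no verdict came back.

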